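# Latch the lamp module and tug-test it

### The arm

A 6-joint arm with a two-finger parallel gripper is mounted at the origin on the work surface. World frame = base frame: x ahead of the robot, y to its left, z up, the work surface at z = 0. Lengths are in m, angles in rad, forces in N, time in s.
With the tool pointing down it reaches from about 0.2 to 0.875 m from the base axis. Payload 3.4 kg.
Tool frame: the origin (TCP) lies between the finger pads; the fingertips stand 25 mm ahead of it and the grasp point (between the pads) lies 6 mm ahead of it (r.nose_length is the z of the fingertips in the tool frame, in m); z points along the fingers, y is the line along which they close (so a half turn about z gives the same grasp; the last joint's range is limited). The gripper opens to 94 mm and grips with 3 to 60 N. Pads are 16 mm wide; open, the fingers measure 119 mm over their backs; the gripper's body (75 mm by 177 mm) begins 78 mm behind the grasp point.
Start: joints at [1.033, 0.276, 1.505, -0, 1.361, -0.121], TCP at [0.233, 0.526, 0.198] pointing down, gripper open.
Joint ranges: [-2.89, 2.89], [-0.75, 2.08], [0.22, 2.7], [-1.18, 4.32], [0.11, 2.71], [-2.7, 2.7]. Speed limits (rad/s): [2.57, 2.57, 3.14, 3.14, 3.14, 3.14].

### API

Orientations are given as a unit quaternion [w, x, y, z].
In Python, from plant import r, gripper_to, inverse_kinematics, vision, models, telemetry gives the robot as it stands. Calls block until the motion is done:
- r.move_to(position, orientation): joint-space move of the TCP to a pose.
- r.move_l(position, rot=None, vel=0.15, guard=None): straight line of the TCP; rot=None keeps the orientation; vel is the mean speed in m/s. With guard (N) it stops when the force on the tool has changed by that much, and returns True; else False.
- r.movej(angles): joint-space move.
- gripper_to(opening, f_grip=None): finger opening in m; f_grip is the grip in N (None keeps the last); returns when the fingers have stopped.
- r.hold(seconds).
- inverse_kinematics(position, orientation): joint angles nearest the present ones, or None.
- vision.snapshot(name): name is "side" or "top"; returns the picture (420x560x3 uint8, red, green, blue); there is no depth.
- vision.get_calibration(name): a dict with "fx", "fy", "cx", "cy" (pixels), "position" and "orientation" of the camera in the world. Camera axes: x right, y down, z forward; pixel columns grow to the right and rows downward; lengths in m; the calibration is good to about 2 mm. A picture is of the moment at which its call begins. get_calibration takes no time and is no camera call.
A pose or a line that the arm cannot do raises r.PlanningError and nothing moves.
- r.sign_off(): hands the job in; it is judged then, once.
Trained networks look in the newest picture that a camera, given by its name, has taken for a name from the list of things; names that differ only in an ending like _2 or _b are one class to them, and where a whole thing is asked for, a point or a joint stands for the part that bears it (a point fixed in the world has none). Each returns a list of dicts, best first, with "score" (0 to 1); they miss things now and then, are a little off and sometimes report something else, mostly with a low value. They report only what shows in the picture. A call takes as long as a camera call.
- models.boxes_of(thing, camera): "at" ([x, y, z] in m, in world coordinates, good to about 4 mm: the middle of the surface that is visible of it).
- models.regions_of(thing, camera): "pixels" (420x560 bool, what is visible of it).
- models.mark_of(thing, camera): "at" ([x, y, z] in m, in world coordinates, good to about 4 mm: a listed point, or the origin of a listed thing).
Readings, each from a call of its own:
- telemetry.current_t(): time.
- telemetry.current_joints(): joint angles.
- telemetry.current_dq(): joint speeds.
- telemetry.current_joint_efforts(): joint torques, N m.
- telemetry.current_ee_pos(): TCP position.
- telemetry.current_tool_rot(): TCP orientation.
- telemetry.current_wrist_force(): force on the tool from outside, world axes, zero at the start.
- telemetry.current_torque(): the same for the moment, N m.
- telemetry.current_opening(): finger opening in m.
- telemetry.current_finger_force(): force on a finger pad.
Only numpy, scipy, OpenCV 4.12 (cv2) and the standard library are available. Lean on these libraries where they do the work, as an engineer would, in place of code of your own. Each camera call takes 0.05 s, during which the arm holds its last target. There are 200 camera calls.

### The job

The lamp module on the sloped face of the white analyser is seated but not latched: swing its latch lever round to its stop so that the tongue lies over the module's edge. Then take the module by its bar handle and tug it straight out, square to the sloped face, holding a pull of about 12 N for one second (never as much as 18 N) to confirm that it is retained. Ease the handle back home and let go, leaving the latch closed and the module seated, and do not disturb the other things on the bench.

Things in the scene. Friction and masses are not known exactly. Their poses are not given: they have to be found in the camera images.
- analyser: White wedge-shaped instrument, fixed; x -78 to +180 mm, y -100 to +190, rear deck 154 high. Origin on the bench under the centre of the module bay. Its x axis points to its rear (the robot's left, give or take yaw), its y axis towards the robot, z up. Its front face rises to the rear at 35 degrees from level: outward normal (-sin 35, 0, cos 35), up-slope (cos 35, 0, sin 35) in this frame.
- bay_centre (a point): Centre of the module bay, on the surface of the sloped face, 100 mm above the bench; its axes are those of the analyser.
- handle_bar (a point): Middle of the module's steel bar handle: round bar 16 mm thick, 116 mm long, level across the slope (along y), 56 mm out from the sloped face, on two posts 90 mm apart; 30 mm of free space under the bar between them. Axes: x up-slope, y along the bar, z outward, square to the face: the direction of the tug.
- handle (a joint): How far the handle is drawn out of the module, m: 0 home, 0.022 at its end stop. A tug spring of 1.2 N per mm pulls it home (12 N at 0.010).
- module (a joint): How far the lamp module (grey plate 150 x 90 x 10 mm, 0.4 to 0.8 kg) has come out of its bay along the outward normal, m: 0 seated. With the latch closed it lifts 2 mm before it meets the tongue; unlatched it slides out freely (more than 8 mm counts as pulled out).
- latch (a joint): Angle of the latch lever, rad: near 0 open (arm points down the slope, to the robot's right), 1.571 closed at its stop (arm level, along the analyser's +y, to the robot; the tongue on the other side of the pivot lies over the module's edge). The arm swings in the plane of the face and stays where it is left; about 2 N at the knob moves it.
- latch_knob (a point): Point on the axis of the latch's knob: a round steel post 20 mm in diameter, square to the sloped face, at the end of the lever arm, 70 mm from the pivot. The point is 40 mm out from the face, 14 mm below the knob's free end and 21 mm above the arm. z axis outward, square to the face.
- latch_pivot (a point): Pivot of the latch lever, 98 mm to the +y side of the bay centre, 15.5 mm out from the face. z axis outward, square to the face; the closing turn is clockwise seen from outside, from down-slope to the +y side.
- reagent_c (a point): Amber bottle, 64 mm across, 150 mm high, standing beside the analyser's end far from the robot: leave alone. Point at its centre.
- beaker_c (a point): Glass beaker, 72 mm across, 90 mm high, behind the analyser: leave alone. Point at its centre.
- rack_c (a point): White cuvette rack, 70 x 140 mm, 50 mm high, before the analyser's sloped face: leave alone. Point at its centre.
- lampbox_c (a point): Cardboard box, 70 x 100 x 50 mm, on the analyser's rear deck: leave alone. Point at its centre.
- screwdriver_grip (a point): Screwdriver, 170 mm, lying before the analyser's sloped face: leave alone. Point on its handle.

How it is judged:
On the way, in this order (a step that is already met when the one before it is completed fails the run):
1. the latch lever is swung closed to its stop (above 1.42 rad) with the module seated (value of joint latch above 1.42 rad and value of joint module below 0.004 m), for 0.2 s.
2. with the latch closed, the handle is held drawn out at 12 N, give or take 3 N (7.5 to 12.5 mm), for 0.5 s (value of joint handle between 0.0075 and 0.0125 m and value of joint latch above 1.42 rad), for 0.5 s.
At the end, for the whole second after the job is handed in: The latch is closed (above 1.42 rad), the handle is home (within 2 mm), the module is seated (within 2 mm) and at rest (value of joint latch above 1.42 rad and value of joint each of handle, module below 0.002 m and linear speed of module below 0.01 m/s); the robot touches nothing.
It fails at once if the handle is pulled with 18 N or more (drawn out more than 15 mm) (value of joint handle above 0.015 m).
It fails at once if the module is pulled out of its bay by more than 8 mm (value of joint module above 0.008 m).
It fails at once if a bystander is moved by more than 30 mm (distance of any of reagent_c, beaker_c, rack_c, lampbox_c, screwdriver_grip from where it was at the start of the episode above 0.03 m).
It also fails if it takes over 51 s, if anything falls off the work surface, if the arm or the gripper's body presses on something with over 40 N, if the wrist force passes 120 N, or if a joint passes its speed limit or range.

## Working session

There is one attempt and no reset: what is moved stays moved. The work goes in short steps, each a Python script; the robot and the scene stay as the last script left them, time stands still between calls to the robot, and variables do not carry over. Pictures are saved under pics/ and viewed, at most 10 in all, crops included, and the job is handed in when it is done.

```bash
mkdir -p pics; ls; python3 - <<'E'
from plant import r, vision, models, telemetry
import cv2, numpy as np
for c in ("side","top"):
    im=vision.snapshot(c); cv2.imwrite(f"pics/{c}0.png",im[:,:,::-1])
    k=vision.get_calibration(c); print(c,k)
    for n in ("bay_centre","handle_bar","latch_knob","latch_pivot","analyser","lampbox_c","rack_c"):
        d=models.mark_of(n,c); print(n,[(np.round(x["at"],4).tolist(),round(x["score"],2)) for x in d[:2]])
print(telemetry.current_t(), telemetry.current_tool_rot())
E
```

```text
pics
side {'fx': 446.8732497459367, 'fy': 446.8732497459367, 'cx': 278.77013811321086, 'cy': 207.46044953703077, 'position': array([ 0.34968237, -0.43661967,  0.79612427]), 'orientation': array([-0.32932862,  0.90789131, -0.24276875,  0.0913201 ])}
bay_centre [([0.6477, 0.057, 0.0969], 0.58)]
handle_bar [([0.6496, 0.0242, 0.1449], 0.88)]
latch_knob []
latch_pivot [([0.5464, 0.0395, 0.1112], 0.66)]
analyser [([0.6469, 0.0563, 0.0001], 0.8), ([0.5457, -0.0353, 0.0952], 0.24)]
lampbox_c [([0.66, 0.1851, 0.1827], 0.78)]
rack_c [([0.7254, -0.1271, 0.0282], 0.79)]
top {'fx': 515.0448023475037, 'fy': 515.0448023475037, 'cx': 281.7235022611891, 'cy': 211.8422900207773, 'position': array([0.4290121 , 0.03211016, 1.23300066]), 'orientation': array([-0.07400065,  0.70587581, -0.70175937,  0.06162011])}
bay_centre [([0.6439, 0.0518, 0.0981], 0.74)]
handle_bar [([0.6485, 0.0224, 0.1434], 0.74)]
latch_knob [([0.5401, -0.0323, 0.0945], 0.95)]
latch_pivot [([0.5501, 0.0394, 0.1138], 0.83)]
analyser [([0.6473, 0.0536, 0.0013], 0.68)]
lampbox_c [([0.6592, 0.1858, 0.1815], 0.75)]
rack_c [([0.7253, -0.1303, 0.0267], 0.69)]
0.8 [2.71806823e-05 2.06890258e-01 9.78364151e-01 9.61515165e-05]
```

View pics/side0.png

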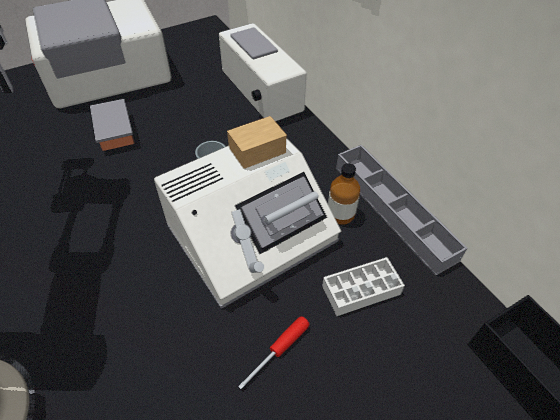

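View pics/top0.png

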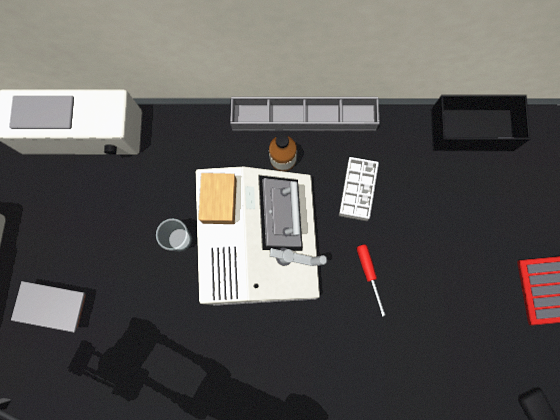

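The side view shows the module and bar at about (290,208), the latch pivot at (242,232) and the knob at (258,267). The top view has the bar at (294,210) and the knob at (321,261), so the lever is open and slightly rotated. The networks agree with both pictures. Next I'll fit the analyser pose and check IK.

```bash
cat > h.py <<'E'
import numpy as np, json
from plant import r, gripper_to, inverse_kinematics, vision, models, telemetry
from scipy.spatial.transform import Rotation as R
from scipy.optimize import least_squares
s,c=np.sin(np.radians(35)),np.cos(np.radians(35))
N=np.array([-s,0,c]);U=np.array([c,0,s]);Y=np.array([0,1.,0]);BAY=np.array([0,0,.1])
def knob(th,h=.04): return BAY+.098*Y+.07*(-np.cos(th)*U+np.sin(th)*Y)+h*N
PTS={"bay_centre":BAY,"handle_bar":BAY+.056*N,"latch_pivot":BAY+.098*Y+.0155*N,"analyser":np.zeros(3)}
class F:
    def __init__(s,x,y,yaw): s.t=np.array([x,y,0]); s.R=R.from_euler("z",yaw)
    def p(s,a): return s.R.apply(a)+s.t
    def v(s,a): return s.R.apply(a)
    def quat(s,close):   # tool z = -N, y = close dir (analyser frame)
        z=-N; y=close/np.linalg.norm(close); x=np.cross(y,z)
        q=(s.R*R.from_matrix(np.c_[x,y,z])).as_quat(); return q[[3,0,1,2]]
def grasp(p,f): return f.p(p)+.006*f.v(N)   # TCP so that the grasp point is at p
def load(): d=json.load(open("fit.json")); return F(*d[:3]),d[3]
E
python3 - <<'E'
from h import *
obs=[]
for i in range(3):
  for cam in ("side","top"):
    vision.snapshot(cam)
    for n in list(PTS)+["latch_knob"]:
        d=models.mark_of(n,cam)
        if d and d[0]["score"]>.5: obs.append((n,np.array(d[0]["at"])))
def res(q):
    f=F(*q[:3]); return np.concatenate([f.p(knob(q[3]) if n=="latch_knob" else PTS[n])-a for n,a in obs])
o=least_squares(res,[.647,.055,np.pi/2,0],loss="soft_l1",f_scale=.004)
print(o.x,len(obs)); json.dump(o.x.tolist(),open("fit.json","w"))
for n in list(PTS)+["latch_knob"]:
    e=[res(o.x).reshape(-1,3)[i] for i in range(len(obs)) if obs[i][0]==n]; print(n,len(e),np.round(np.mean(e,0)*1e3,1) if e else "")
f,th=load()
for nm,p,cl in [("knob0",knob(th,.044),Y+U),("knobEnd",knob(1.57,.044),Y+U),("knob up",knob(th,.12),Y+U),("bar",BAY+.056*N,U),("bar up",BAY+.13*N,U)]:
  for sg in (1,-1):
    q=inverse_kinematics(grasp(p,f),f.quat(sg*cl)); print(nm,sg,None if q is None else np.round(q,2))
print(telemetry.current_t())
E
```

```text
[0.64473763 0.05559128 1.64827418 0.15116421] 28
bay_centre 6 [ 0.1 -0.2  2.3]
handle_bar 6 [0.3 0.8 3. ]
latch_pivot 6 [-0.3 -0.6  0.3]
analyser 5 [-0.2 -1.  -2.3]
latch_knob 5 [-0.2  0.8 -1.1]
knob0 1 None
knob0 -1 [-0.55  0.47  1.64  0.49  1.44 -0.01]
knobEnd 1 None
knobEnd -1 [-0.53  0.33  1.77  0.49  1.44  0.01]
knob up 1 None
knob up -1 [-0.61  0.45  1.51  0.46  1.6   0.01]
bar 1 [-0.4   0.53  1.39  0.53  1.53 -2.16]
bar -1 [-0.4   0.53  1.39  0.53  1.53  0.98]
bar up 1 [-0.45  0.52  1.27  0.52  1.68 -2.13]
bar up -1 [-0.45  0.52  1.27  0.52  1.68  1.01]
2.6
```

```bash
python3 - <<'E'
from h import *
import cv2
f,th=load(); q=f.quat(-(Y+U))
r.move_to([.2,.45,.42],telemetry.current_tool_rot())
r.move_to(grasp(knob(th,.22),f),q)
gripper_to(.06,12)
print(r.move_l(grasp(knob(th,.12),f),vel=.2))
print("guard",r.move_l(grasp(knob(th,.044),f),vel=.06,guard=6))
gripper_to(.0,12)
print(telemetry.current_opening(),telemetry.current_finger_force(),telemetry.current_wrist_force(),telemetry.current_t())
im=vision.snapshot("side"); cv2.imwrite("pics/s1.png",cv2.resize(im[130:330,150:410,::-1],None,fx=2.5,fy=2.5))
E
```

```text
False
guard False
7.957969665821731e-05 0.0 [ 0.62687441 -0.69894029  0.76036116] 9.8583
```

View pics/s1.png

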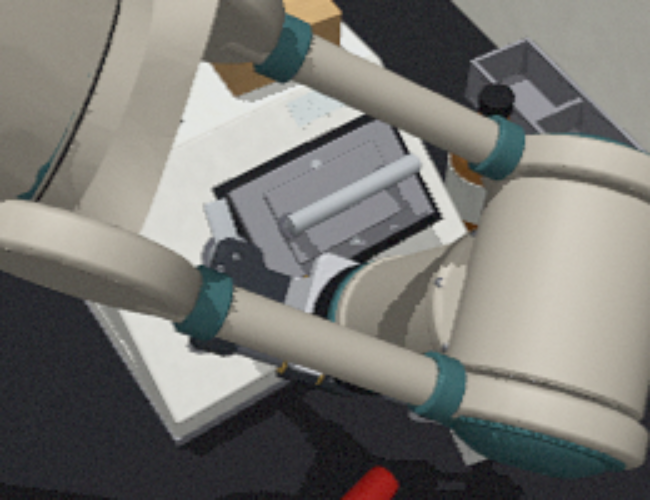

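The fingers closed on nothing. In the crop the gripper hides the knob, around (240,290), so I'll check the actual TCP and measure the knob again.

```bash
python3 - <<'E'
from h import *
import cv2
f,th=load()
print("tcp",telemetry.current_ee_pos(),"cmd",grasp(knob(th,.044),f)); print(telemetry.current_tool_rot(),f.quat(-(Y+U)))
print("knob exp",f.p(knob(th)))
for cam in("side","top"):
    im=vision.snapshot(cam)
    for n in("latch_knob","latch_pivot","handle_bar"):
        print(cam,n,[(np.round(x["at"],3).tolist(),round(x["score"],2)) for x in models.mark_of(n,cam)[:2]])
cv2.imwrite("pics/t1.png",cv2.resize(im[140:320,180:390,::-1],None,fx=3,fy=3))
E
```

```text
tcp [ 0.54311696 -0.03791339  0.10124688] cmd [ 0.54312932 -0.03791934  0.10126511]
[-0.28206706  0.86632686  0.39881763  0.10421347] [-0.28206427  0.86632343  0.39882294  0.10422919]
knob exp [ 0.54268537 -0.03220078  0.09307359]
side latch_knob []
side latch_pivot [([0.546, 0.038, 0.115], 0.68)]
side handle_bar [([0.645, 0.025, 0.145], 0.93)]
top latch_knob [([0.541, -0.034, 0.096], 0.61)]
top latch_pivot [([0.547, 0.041, 0.111], 0.79), ([0.801, 0.053, 0.073], 0.4)]
top handle_bar [([0.648, 0.023, 0.146], 0.65)]
```

View pics/t1.png

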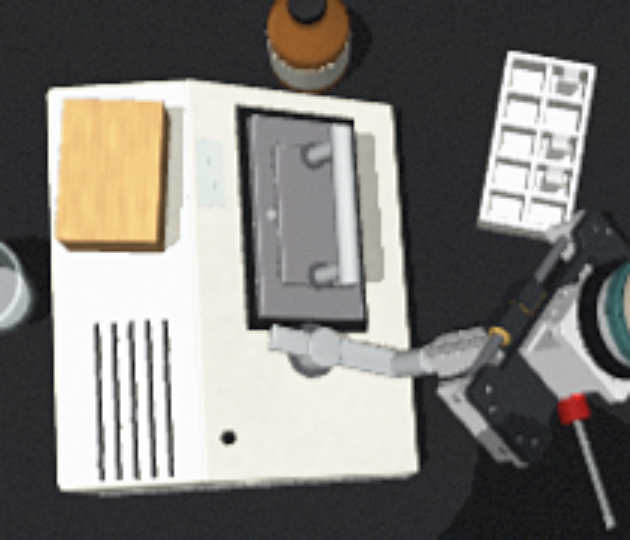

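```bash
cat >> h.py <<'E'
def proj(P,cam):
    k=vision.get_calibration(cam);q=k["orientation"]
    p=R.from_quat(q[[1,2,3,0]]).inv().apply(np.array(P)-k["position"])
    return k["fx"]*p[0]/p[2]+k["cx"],k["fy"]*p[1]/p[2]+k["cy"]
E
python3 - <<'E'
from h import *
import cv2
f,th=load()
a=cv2.imread("pics/top0.png"); s0=cv2.imread("pics/side0.png"); b=vision.snapshot("top")[:,:,::-1]
out=[]
for im,cam,(x0,y0,w,h) in ((a,"top",(270,230,80,60)),(s0,"side",(220,220,80,60)),(b,"top",(270,230,80,60))):
    o=cv2.resize(im[y0:y0+h,x0:x0+w],None,fx=4.9,fy=4.9,interpolation=cv2.INTER_CUBIC)
    tcp=telemetry.current_ee_pos()
    for P,c in ((f.p(knob(th,.019)),(255,0,0)),(f.p(knob(th,.054)),(0,0,255)),(f.p(PTS["latch_pivot"]),(0,200,0)),(tcp-.025*f.v(N),(255,0,255)),(tcp,(0,255,255))):
        u=proj(P,cam); cv2.drawMarker(o,(int((u[0]-x0+.5)*4.9),int((u[1]-y0+.5)*4.9)),c,1,14,1)
    out.append(o)
cv2.imwrite("pics/z.png",np.vstack([np.hstack(out[:2]),np.hstack([out[2],out[2]*0])]))
E
```

```text
(no output)
```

View pics/z.png

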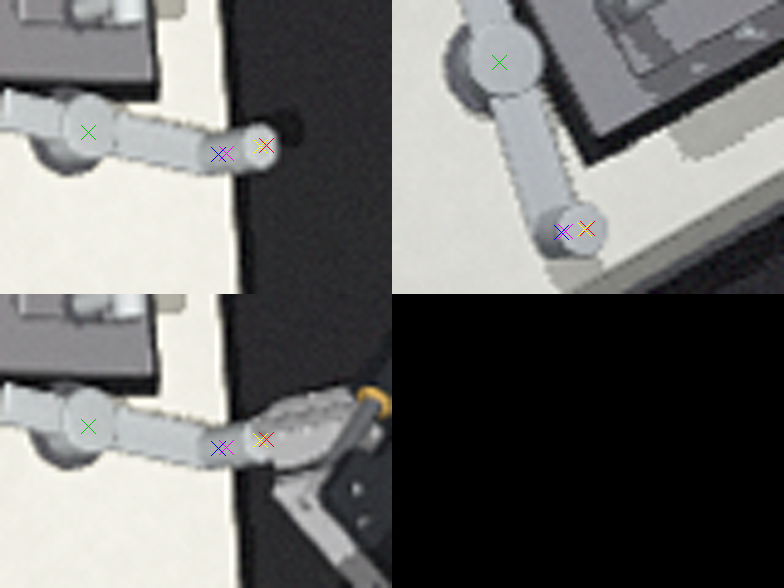

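The projected model sits exactly on the pivot and knob in both views, so the fit is good. The lower panel shows the gripper at the knob, so I'll check the gripper itself.

```bash
python3 - <<'E'
from h import *
import cv2
P=lambda s:print(s,telemetry.current_opening(),telemetry.current_finger_force(),np.round(telemetry.current_wrist_force(),2))
o=[]
def S(): o.append(cv2.resize(vision.snapshot("top")[230:290,270:350,::-1],None,fx=4.9,fy=4.9))
P("now"); gripper_to(.06,12); P("open"); S(); gripper_to(.012,12); P("close"); S()
cv2.imwrite("pics/z2.png",np.hstack(o))
E
```

```text
now 0.0002983262425643176 0.0 [0.28 0.29 0.09]
open 0.060412545649051456 0.0 [ 0.27  0.53 -0.35]
close 0.012030394478917418 0.0 [-0.43 -0.09  0.43]
```

View pics/z2.png

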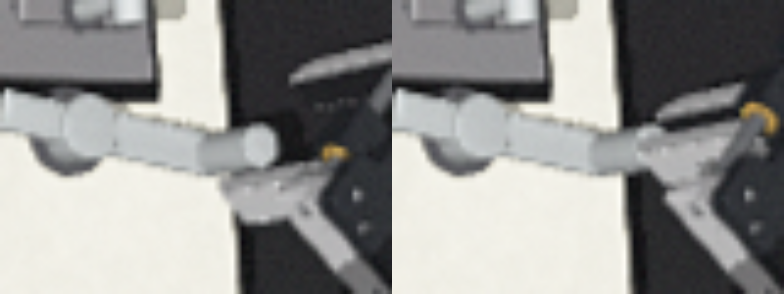

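The fingertips show at about (255,150), level with the knob's free end. The model puts them at (225,153), so they seem roughly 20 mm short along the axis. I'll check nose_length, then feel forward with a guard.

```bash
python3 - <<'E'
from h import *
print(r.nose_length)
f,th=load()
k=vision.get_calibration("top")
# closed fingers straight onto the knob's end: back off, close, then probe
r.move_l(grasp(knob(th,.075),f),vel=.1); gripper_to(0,12)
g=r.move_l(grasp(knob(th,.040),f),vel=.03,guard=3)
t=telemetry.current_ee_pos(); d=(f.R.inv().apply(t-f.t)-BAY)
print(g,"TCP height over face",d@N,"along u,y",d@U,d[1],"knob",(knob(th)-BAY)@U,knob(th)[1],telemetry.current_wrist_force(),telemetry.current_t())
E
```

```text
0.025
True TCP height over face 0.04674367247942452 along u,y -0.06925338222706205 0.10872965459707543 knob -0.06920175011332533 0.1085412419217509 [-0.27682229 -1.65157856  4.23265177] 14.2917
```

```bash
python3 - <<'E'
from h import *
import cv2
f,th=load(); t=telemetry.current_ee_pos(); q=telemetry.current_tool_rot(); T=R.from_quat(q[[1,2,3,0]])
print(T.apply([0,0,1]),-f.v(N),T.apply([0,1,0]),telemetry.current_wrist_force(),telemetry.current_opening())
o=[]
for cam,(x0,y0) in (("top",(270,230)),("side",(210,215))):
    im=vision.snapshot(cam)[y0:y0+60,x0:x0+80,::-1]; o.append(cv2.resize(im,None,fx=4.9,fy=4.9,interpolation=cv2.INTER_CUBIC)); b=o[-1].copy()
    for z,c in ((.025,(255,0,255)),(0,(0,255,255)),(-.03,(0,0,255))):
        for x in(-.008,.008):
            u=proj(t+T.apply([x,0,z]),cam); cv2.drawMarker(b,(int((u[0]-x0+.5)*4.9),int((u[1]-y0+.5)*4.9)),c,1,12,1)
    o.append(b)
    print(cam,[(n,np.round(x["at"],3).tolist(),round(x["score"],2)) for n in("latch_knob","latch_pivot") for x in models.mark_of(n,cam)[:1]])
cv2.imwrite("pics/z3.png",np.vstack([np.hstack(o[:2]),np.hstack(o[2:])]))
E
```

```text
[-0.04493547  0.57196927 -0.81904332] [-0.04439502  0.57185576 -0.81915204] [ 0.74971661 -0.52254443 -0.40604473] [-0.27682229 -1.65157856  4.23265177] 0.0004280897546859908
top [('latch_knob', [0.542, -0.031, 0.094], 0.96), ('latch_pivot', [0.549, 0.041, 0.111], 0.69)]
side [('latch_pivot', [0.547, 0.039, 0.113], 0.5)]
```

View pics/z3.png

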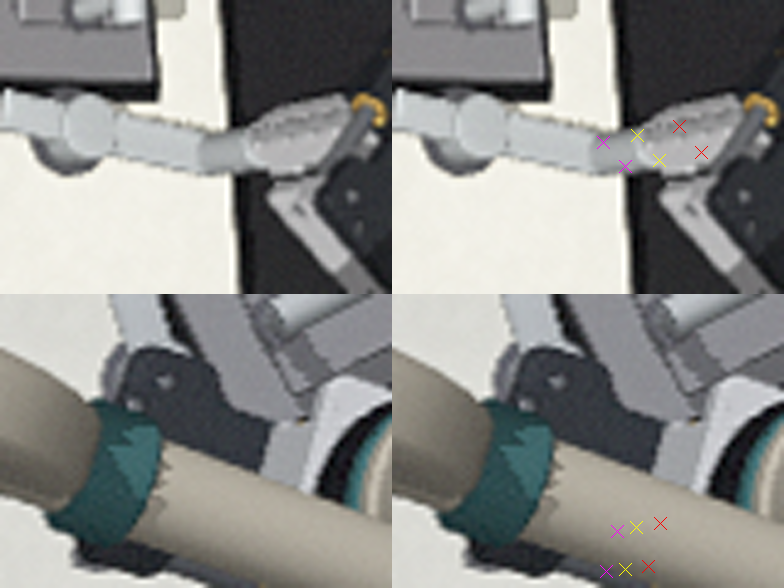

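The lower-left panel pair shows the closed fingertips resting on the knob's end face at about (255,145). The TCP marker (yellow) is there too, but the nominal tip marker is 25 mm further in. The probe contact agrees: the real tips sit about 32 mm behind nominal along the tool axis. I'll apply that offset, go in guarded, and let the grip opening verify it.

```bash
python3 - <<'E'
from h import *
import cv2
f,th=load()
r.move_l(grasp(knob(th,.060),f),vel=.1); gripper_to(.055,12)
g=r.move_l(grasp(knob(th,.012),f),vel=.05,guard=4)
d=(f.R.inv().apply(telemetry.current_ee_pos()-f.t)-BAY)
print(g,"TCP h",d@N,telemetry.current_wrist_force())
gripper_to(.0,12)
print(telemetry.current_opening(),telemetry.current_finger_force(),telemetry.current_wrist_force(),telemetry.current_t())
im=vision.snapshot("top"); cv2.imwrite("pics/z4.png",cv2.resize(im[225:295,260:360,::-1],None,fx=6,fy=6))
E
```

```text
False TCP h 0.018303455852167572 [-0.74068601  0.32202995  0.15771352]
0.019682967719556153 12.001300156116486 [0.60893292 0.56349595 0.77250378] 17.65
```

View pics/z4.png

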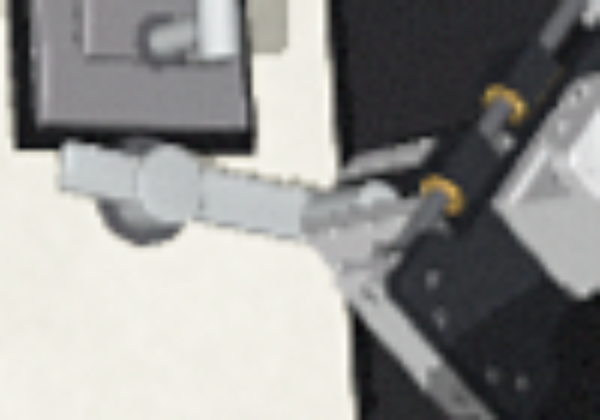

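The knob is gripped (opening 19.7 mm, 12 N), which confirms the offset. Now I'll swing the lever.

```bash
sed -i 's/^def grasp.*/OFF=-.026   # real grasp point lies 26 mm behind TCP (measured on the knob), nominal +6 mm\ndef grasp(p,f): return f.p(p)+OFF*f.v(N)/' h.py
python3 - <<'E'
from h import *
f,th=load()
for a in np.append(np.linspace(th,1.50,10)[1:],[1.571,1.62]):
    g=r.move_l(grasp(knob(a,.044),f),vel=.05,guard=10)
    w=f.R.inv().apply(telemetry.current_wrist_force())
    d=f.R.inv().apply(telemetry.current_ee_pos()-f.t)-BAY-.098*Y
    print(round(a,2),g,"F u,y,n",np.round([w@U,w[1],w@N],1),"ang",np.arctan2(d[1],-d@U).round(3),telemetry.current_opening().round(4))
    if g: break
print(telemetry.current_t())
E
```

```text
Traceback (most recent call last):
AttributeError: 'float' object has no attribute 'round'
```

```bash
python3 - <<'E'
from h import *
f,th=load()
for a in np.append(np.linspace(th,1.50,10)[1:],[1.571,1.62]):
    g=r.move_l(grasp(knob(a,.044),f),vel=.05,guard=10)
    w=f.R.inv().apply(telemetry.current_wrist_force())
    d=f.R.inv().apply(telemetry.current_ee_pos()-f.t)-BAY-.098*Y
    print(round(a,2),g,"F u,y,n",np.round([w@U,w[1],w@N],1),"ang",np.arctan2(d[1],-d@U).round(3),round(telemetry.current_opening(),4))
    if g: break
print(telemetry.current_t())
E
```

```text
0.3 False F u,y,n [-2.2 -1.6 -1.9] ang 0.298 0.0197
0.45 False F u,y,n [-7.7  0.7 -0.8] ang 0.463 0.0193
0.6 False F u,y,n [-5.2  2.6 -0.4] ang 0.618 0.0196
0.75 False F u,y,n [-1.9  1.9 -0.4] ang 0.769 0.0195
0.9 False F u,y,n [-0.6 -0.7 -0.7] ang 0.916 0.0198
1.05 False F u,y,n [-1.  -0.2 -0.7] ang 1.065 0.0194
1.2 False F u,y,n [-1.5 -1.1  0.2] ang 1.213 0.0195
1.35 False F u,y,n [-1.8 -1.5  2.2] ang 1.361 0.02
1.5 False F u,y,n [-2.  -1.   2.5] ang 1.506 0.0195
1.57 False F u,y,n [-4.4 -0.4  1.7] ang 1.565 0.0196
1.62 False F u,y,n [-10.9   0.2  -1. ] ang 1.57 0.0196
21.675
```

```bash
python3 - <<'E'
from h import *
import cv2
f,th=load()
r.hold(.3); gripper_to(.05,12)
r.move_l(telemetry.current_ee_pos()+.08*f.v(N),vel=.2)
r.move_to(grasp(BAY+.13*N,f),f.quat(-U))
gripper_to(.06,12)
im=vision.snapshot("top"); cv2.imwrite("pics/z5.png",cv2.resize(im[140:320,180:390,::-1],None,fx=3,fy=3))
for n in("latch_knob","handle_bar"): print(n,[(np.round(x["at"],3).tolist(),round(x["score"],2)) for x in models.mark_of(n,"top")[:1]])
print("exp closed",f.p(knob(1.571)),f.p(PTS["handle_bar"]))
print(r.move_l(grasp(BAY+.056*N,f),vel=.07,guard=5))
gripper_to(0,40)
w=f.R.inv().apply(telemetry.current_wrist_force())
print(telemetry.current_opening(),telemetry.current_finger_force(),"F",np.round([w@U,w[1],w@N],1),telemetry.current_t())
E
```

```text
latch_knob [([0.48, 0.023, 0.134], 0.62)]
handle_bar [([0.649, 0.02, 0.144], 0.69)]
exp closed [0.47901651 0.01972543 0.13277426] [0.64722375 0.02356736 0.14587251]
False
0.015139936694275243 39.9974924325943 F [-1.9  0.1  0.1] 26.6417
```

View pics/z5.png

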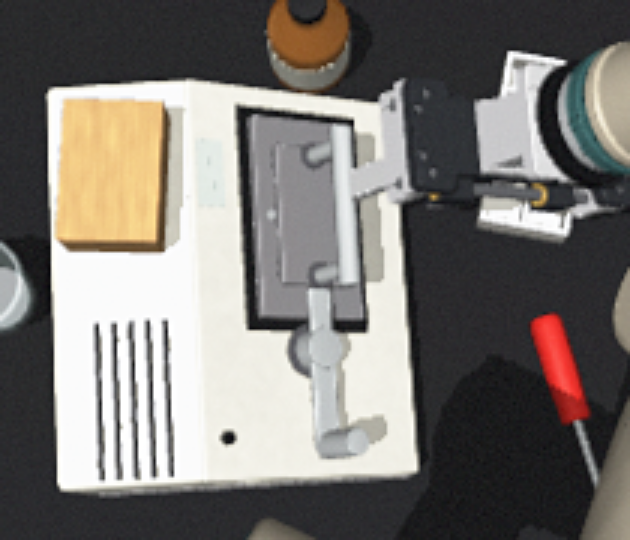

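The picture shows the lever closed, with the knob at (345,440) and the tongue over the module edge at (320,295). The bar is gripped at 15.1 mm. Now the tug, controlled by force.

```bash
python3 - <<'E'
from h import *
f,th=load(); p0=telemetry.current_ee_pos(); n=f.v(N)
def Fn(): 
    a=[]
    for _ in range(5): a.append(telemetry.current_wrist_force()@n); r.hold(.02)
    return np.mean(a)
b=Fn(); log=[]; x=0
while True:
    F=b-Fn(); log.append((round(x*1e3,1),round((telemetry.current_ee_pos()-p0)@n*1e3,1),round(F,1)))
    if F>11.3 or x>.0139: break
    x+=min(.003,max(.0004,(12-F)/1200*.8)) 
    r.move_l(p0+x*n,vel=.02)
print(log, telemetry.current_t())
for _ in range(3): r.hold(.3); print(round(b-Fn(),1))
print((telemetry.current_ee_pos()-p0)@n,telemetry.current_opening(),telemetry.current_t())
E
```

```text
[(0.0, np.float64(0.0), np.float64(0.3)), (3.0, np.float64(2.6), np.float64(4.2)), (6.0, np.float64(5.8), np.float64(5.3)), (9.0, np.float64(8.6), np.float64(8.5)), (np.float64(11.3), np.float64(10.8), np.float64(11.0)), (np.float64(12.0), np.float64(11.3), np.float64(12.0))] 28.6417
11.9
11.7
11.7
0.011275381545351739 0.015345604134909017 29.7917
```

```bash
python3 - <<'E'
from h import *
import cv2
f,th=load()
r.move_l(grasp(BAY+.056*N,f),vel=.02)
w=f.R.inv().apply(telemetry.current_wrist_force()); print("F",np.round([w@U,w[1],w@N],1))
gripper_to(.06,12)
r.move_l(grasp(BAY+.20*N,f),vel=.15)
r.hold(.3)
im=vision.snapshot("top"); cv2.imwrite("pics/z6.png",cv2.resize(im[140:320,180:390,::-1],None,fx=3,fy=3))
for nm in("latch_knob","handle_bar"): print(nm,[(np.round(x["at"],3).tolist(),round(x["score"],2)) for x in models.mark_of(nm,"top")[:1]])
print(telemetry.current_wrist_force(),telemetry.current_t())
E
```

```text
F [-5.2  0.9 -2.4]
latch_knob [([0.477, 0.019, 0.137], 0.88)]
handle_bar [([0.648, 0.023, 0.145], 0.9)]
[0.79789799 0.54096957 0.49444569] 32.9417
```

View pics/z6.png

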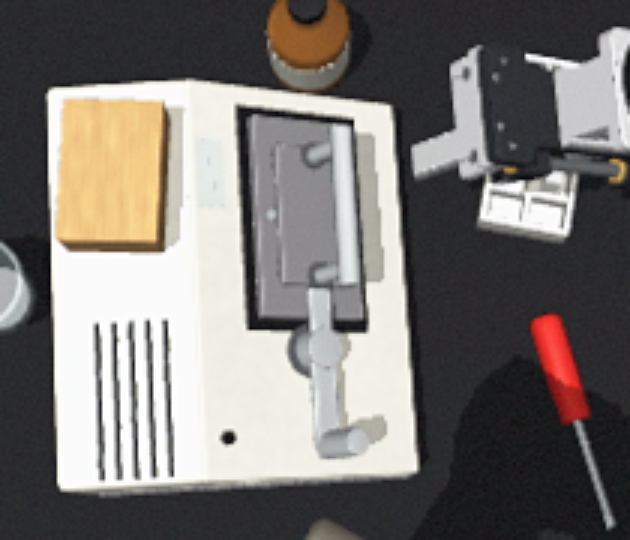

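The last view shows the latch closed (knob at (345,440)), the bar home at (343,205), the gripper clear and the other things on the bench where they were.

```bash
python3 -c "
from plant import r
print(r.sign_off())"
```

```text
the job is handed in; nothing more can be done
None
```

The job is handed in (no verdict came back): the latch is closed at its stop, the module held a tug of about 11.8 N for over a second, and the handle is back home and released, with nothing else seen disturbed. The real grasp point turned out to be about 32 mm short of the nominal tool data, so the first try at the knob closed on nothing until I corrected for that.

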